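# Load the steriliser tray with the right steel ware

## Task

Load the steriliser tray from the steel ware scattered over the worktop: stand the open cup in the wide round holder, the slim tube in the narrow round holder and the oblong tin in the oblong holder, each upright and flat on the bottom of its holder. Leave the look-alikes (the lidded pot, the short fat canister and the square tin) standing where they are.

Things in the scene. Friction and masses are not known exactly. Their poses are not given: they have to be found in the camera images.
- tray: Flat stainless steriliser tray, 104 mm (x) x 290 mm (y), floor 3 mm thick, rim 8 mm high, a small wire loop at each end (13 mm farther out), fixed on the worktop. Three holders stand in it in a row along its y. Origin: centre of its underside, z up; its yaw is within about 0.2 rad of the world's.
- wide_holder: Holder fixed in the tray: a grey square plate 86 x 86 x 3 mm with a black rim, 4 mm thick and 6 mm high, standing on it around a pocket. Pocket round, inside diameter 70 mm: for the cup. Origin: centre of the plate's underside; the pocket is centred on it, its floor 3 mm and the rim's top 9 mm above it. x and y are parallel to the tray's x and y, z up. The three holders stand in a row along the tray, 90 mm apart, in any order.
- narrow_holder: Holder fixed in the tray: a grey square plate 86 x 86 x 3 mm with a black rim, 4 mm thick and 6 mm high, standing on it around a pocket. Pocket round, inside diameter 44 mm: for the slim tube. Origin: centre of the plate's underside; the pocket is centred on it, its floor 3 mm and the rim's top 9 mm above it. x and y are parallel to the tray's x and y, z up. The three holders stand in a row along the tray, 90 mm apart, in any order.
- oblong_holder: Holder fixed in the tray: a grey square plate 86 x 86 x 3 mm with a black rim, 3 to 4 mm thick and 6 mm high, standing on it around a pocket. Pocket oblong, 52 mm along x and 80 mm along y: for the oblong tin. Origin: centre of the plate's underside; the pocket is centred on it, its floor 3 mm and the rim's top 9 mm above it. x and y are parallel to the tray's x and y, z up. The three holders stand in a row along the tray, 90 mm apart, in any order.
- cup: Open straight-sided round stainless cup, outside diameter 52 mm, 42 mm high, wall 2 mm, about 90 g, standing mouth up. Origin: centre of its underside, z up (its axis).
- slim_tube: Slim round stainless tube with a cap, diameter 26 mm, 75 mm high, about 100 g, standing upright, with a thin dark ring near the top. Origin: centre of its underside, z up (its axis).
- oblong_tin: Closed oblong stainless tin, 32 mm (its x) x 64 mm (its y) x 36 mm high, about 130 g, standing on its base, any yaw. Origin: centre of its underside, z up.
- lidded_pot: Look-alike of the cup: round stainless pot of 52 mm diameter closed with a 56 mm lid that has a small black knob, 54 mm high with the knob. Does not belong in the tray. Origin: centre of its underside, z up.
- fat_canister: Look-alike of the slim tube: shorter and fatter round stainless canister with a cap and dark ring, diameter 42 mm, 52 mm high. Does not belong in the tray. Origin: centre of its underside, z up.
- square_tin: Look-alike of the oblong tin: closed square stainless tin 46 x 46 x 36 mm high. Does not belong in the tray. Origin: centre of its underside, z up.

How it is judged:
At the end, for the whole second after the job is handed in: Cup in the wide, slim tube in the narrow, oblong tin in the oblong holder: each within 13 mm of its centre, underside less than 6 mm above the holder's underside, tilt under 0.1 rad, at rest. The three look-alikes are upright and within 30 mm of where they started (horizontal distance between cup and wide_holder below 0.013 m and z of cup in the frame of wide_holder between 0 and 0.006 m and angle between each of cup, slim_tube, oblong_tin, lidded_pot, fat_canister, square_tin's own z axis and vertical below 0.1 rad and linear speed of each of cup, slim_tube, oblong_tin below 0.02 m/s and angular speed of each of cup, slim_tube, oblong_tin below 0.2 rad/s and horizontal distance between slim_tube and narrow_holder below 0.013 m and z of slim_tube in the frame of narrow_holder between 0 and 0.006 m and horizontal distance between oblong_tin and oblong_holder below 0.013 m and z of oblong_tin in the frame of oblong_holder between 0 and 0.006 m and distance of each of lidded_pot, fat_canister, square_tin from where it was at the start of the episode below 0.03 m); the robot touches nothing.
It fails at once if a look-alike is moved more than 30 mm (distance of any of lidded_pot, fat_canister, square_tin from where it was at the start of the episode above 0.03 m).
It also fails if it takes over 90 s, if anything falls off the work surface, if the arm or the gripper's body presses on something with over 40 N, if the wrist force passes 120 N, or if a joint passes its speed limit or range.

## Robot

A 7-joint arm with a two-finger parallel gripper is mounted at the origin on the work surface. World frame = base frame: x ahead of the robot, y to its left, z up, the work surface at z = 0. Lengths are in m, angles in rad, forces in N, time in s.
With the tool pointing down it reaches from about 0.4 to 0.85 m from the base axis. Payload 10.4 kg.
Tool frame: the origin (TCP) lies midway between the tips of the shut fingers; the grasp point (between the pads) lies 19 mm behind it; z points along the fingers, y is the line along which they close (so a half turn about z gives the same grasp; the last joint's range is limited). The gripper opens to 87 mm and grips with 3 to 60 N. Pads are 19 mm wide; open, the fingers measure 117 mm over their backs; the gripper's body (75 mm by 190 mm) begins 51 mm behind the grasp point.
Start: joints at [1.263, 0.332, -0.065, 1.46, 0.022, 1.35, -0.088], TCP at [0.176, -0.6, 0.196] pointing down, gripper open.
Joint ranges: [-2.6, 2.6], [-0.5, 2.12], [-1.47, 1.34], [0.16, 2.42], [-1.27, 4.41], [0.06, 2.06], [-2.6, 2.6]. Speed limits (rad/s): [2.22, 2.22, 2.79, 2.79, 3.14, 3.14, 3.14].

## Interface

Orientations are given as a unit quaternion [x, y, z, w].
In Python, from bench import r gives the robot as it stands.
- The arm moves only by the tool arm_command, never from a script. Its arguments are lists of equal length, an entry for each row: "xyz": the shift along the world's x, y, z in m, a list of three; "rot": the turn, a rotation vector about the world's x, y, z in rad, a list of three. In form: {"xyz": [[tx, ty, tz], ...], "rot": [[ax, ay, az], ...]}. A call has 1 to 20 rows; each row is the pose to reach, as a shift and turn from the pose commanded when the call began; what a row does not reach only later rows make up. A row lasts 1/12 s, in which the tool goes at most 41.7 mm and 7.16 degrees, less where a joint would pass 70% of its speed; a pose out of reach is approached as far as the arm can. A call with a gripper value outside its range is refused whole. "grip" is the opening, from 0 (shut) to 1 (fully open), set as the call begins (left out, the last holds). The fingers move at their own pace and stop on an object; "squeeze" is the grip in N (left out, the last holds). Time passes only in rows, so rows that repeat a pose let the fingers close. It gives the time, the measured TCP pose, the force, the opening and the grip force at its end, in the units of the state.
- r.read_state(): the state, without advancing time (a new reading comes with each control period).
- r.camera(name): name is "scene" or "top"; returns the picture (480x640x3 uint8, red, green, blue); there is no depth.
- r.camera_model(name): a dict with "fx", "fy", "cx", "cy" (pixels), "T" (4x4, takes a point from camera to world coordinates). Camera axes: x right, y up, looking along -z (the intrinsics and any distortion apply to the point x, -y, -z); pixel columns grow to the right and rows downward; lengths in m; the calibration is good to about 2 mm. A picture is of the moment at which its call begins. camera_model takes no time and is no camera call.
- r.close_job(): hands the job in; it is judged then, once.
Trained networks look in the newest picture that a camera, given by its name, has taken for a name from the list of things; names that differ only in an ending like _2 or _b are one class to them, and where a whole thing is asked for, a point or a joint stands for the part that bears it (a point fixed in the world has none). Each returns a list of dicts, best first, with "conf" (0 to 1); they miss things now and then, are a little off and sometimes report something else, mostly with a low value. They report only what shows in the picture. A call takes as long as a camera call.
- r.look_for(label, camera): "at" ([x, y, z] in m, in the coordinates of the camera as it stood for that picture, good to about 4 mm: the middle of the surface that is visible of it).
- r.spot_point(label, camera): "at" ([x, y, z] in m, in the coordinates of the camera as it stood for that picture, good to about 4 mm: a listed point, or the origin of a listed thing).
The state is a dict: "time": time; "joint_positions": joint angles; "joint_vel": joint speeds; "joint_torque": joint torques, N m; "ee_pos": TCP position; "eef_rot": TCP orientation; "ft_force": force on the tool from outside, world axes, zero at the start; "torque": the same for the moment, N m; "width": finger opening in m; "grip_force": force on a finger pad.
Only numpy, scipy, OpenCV 4.12 (cv2) and the standard library are available. Lean on these libraries where they do the work, as an engineer would, in place of code of your own. Each camera call takes 0.05 s, during which the arm holds its last target. There are 200 camera calls.

## Working session

There is one attempt and no reset: what is moved stays moved. The work goes in short steps, Python scripts to look and compute and a tool call to move; the robot and the scene stay as the last step left them, time stands still between calls to the robot, and variables do not carry over. Pictures are saved under pics/ and viewed, at most 14 in all, crops included, and the job is handed in when it is done.

Besides the shell and the picture viewer there is one more tool, called as a command line: name --argument value ..., lists and objects as JSON in quotes. arm_command: Moves the arm, as the interface text tells. Its arguments: {"type":"object","properties":{"xyz":{"type":"array"},"rot":{"type":"array"},"grip":{"type":"number"},"squeeze":{"type":"number"}},"required":["xyz","rot"]}

```bash
mkdir -p pics
cat > h.py <<'E'
import numpy as np, cv2
from bench import r
def shot(c,n):
    im=r.camera(c); cv2.imwrite('pics/'+n,im[:,:,::-1].copy()); return im
def ray(c,u,v,z):
    m=r.camera_model(c);T=np.array(m['T']);d=T[:3,:3]@np.array([(u-m['cx'])/m['fx'],-(v-m['cy'])/m['fy'],-1]);o=T[:3,3]
    return (o+d*(z-o[2])/d[2])
def w(c,p):
    T=np.array(r.camera_model(c)['T']);return T[:3,:3]@np.array(p)+T[:3,3]
E
python3 - <<'E'
from h import *
for c in ['top','scene']: shot(c,c+'0.png')
print(r.camera_model('top'))
for l in ['tray','wide_holder','narrow_holder','oblong_holder','cup','slim_tube','oblong_tin','lidded_pot','fat_canister','square_tin']:
    print(l,[(w('top',d['at']).round(3).tolist(),round(d['conf'],2)) for d in r.spot_point(l,'top')][:3])
s=r.read_state();print(s['time'],s['ee_pos'],s['eef_rot'],s['width'])
E
```

```text
{'fx': 444.05115101123596, 'fy': 444.05115101123596, 'cx': 318.5104703450236, 'cy': 243.21599194495855, 'T': array([[-0.0163145 ,  0.9961067 , -0.08663299,  0.4810719 ],
       [-0.99967658, -0.01455955,  0.02085066,  0.02544099],
       [ 0.01950815,  0.08694514,  0.99602208,  0.84686403],
       [ 0.        ,  0.        ,  0.        ,  1.        ]])}
tray []
wide_holder [([0.651, -0.081, -0.002], 0.61)]
narrow_holder [([0.641, 0.011, 0.0], 0.69), ([0.567, 0.299, -0.001], 0.35)]
oblong_holder [([0.636, 0.1, 0.001], 0.7), ([0.533, -0.327, -0.001], 0.46)]
cup [([0.434, 0.062, 0.003], 0.56)]
slim_tube [([0.566, 0.298, -0.001], 0.66)]
oblong_tin [([0.442, -0.093, 0.004], 0.75)]
lidded_pot [([0.459, 0.255, 0.001], 0.67)]
fat_canister [([0.428, -0.223, 0.005], 0.72)]
square_tin [([0.536, -0.326, -0.002], 0.56)]
0.6 [ 0.17560961 -0.59984986  0.19649723] [9.89878959e-01 1.41914209e-01 6.94226044e-06 6.01229378e-05] 0.08699322955471256
```

View pics/top0.png

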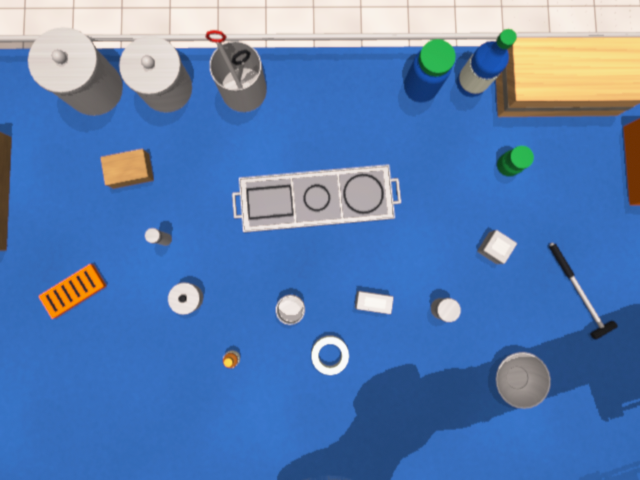

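View pics/scene0.png

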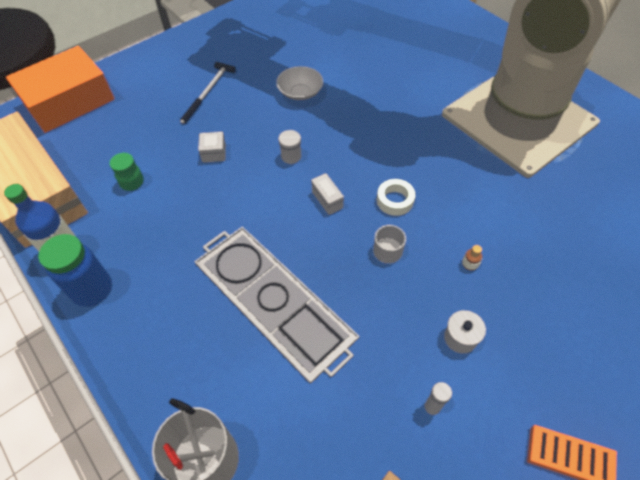

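Run:
```python
import cv2,numpy as np
im=cv2.imread('pics/top0.png')
a=cv2.resize(im[155:240,225:410],None,fx=4,fy=4,interpolation=cv2.INTER_CUBIC)
def c(u,v): return cv2.resize(im[v-25:v+25,u-30:u+30],None,fx=4,fy=4,interpolation=cv2.INTER_CUBIC)
b=np.hstack([c(290,308),c(375,301),c(158,237)])
a=cv2.copyMakeBorder(a,0,0,0,800-a.shape[1],cv2.BORDER_CONSTANT)
b=cv2.copyMakeBorder(b,0,0,0,800-b.shape[1],cv2.BORDER_CONSTANT)
cv2.imwrite('pics/z.png',np.vstack([a,b]))
```

```text
(no output)
```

View pics/z.png

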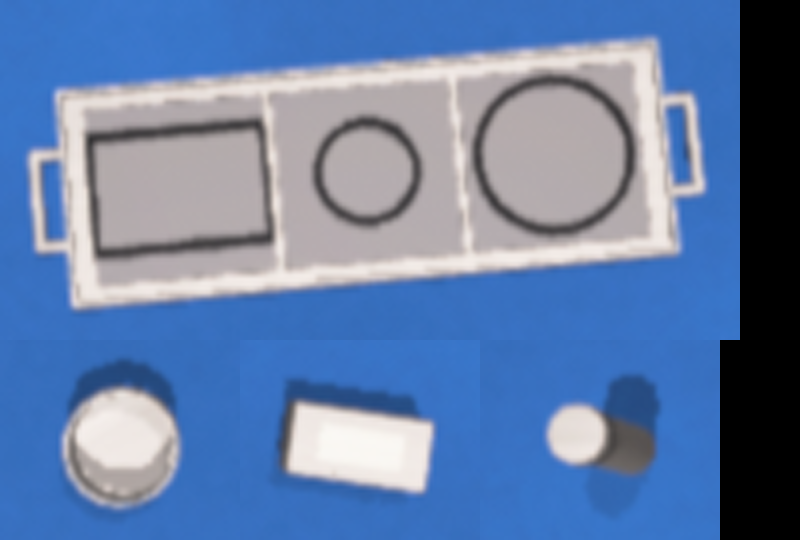

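Run:
```python
from h import *
P=dict(wide=(363.5,193.75,.012),nar=(317,197.75,.012),obl=(270.1,202.1,.012),cup=(290.25,309.5,.042),tin=(375.1,302.5,.036),tube=(152.5,235.75,.075))
for k,p in P.items(): print(k,ray('top',*p).round(4))
q=lambda x,y,x0,y0:ray('top',x0+x/4,y0+y/4,.036)
a,b,c,d=[q(x-240,y-340,345,276) for x,y in [(297,401),(434,420),(423,492),(288,472)]]
print([np.degrees(np.arctan2(*(m[1::-1]))) for m in (a-b,d-c,a-d,b-c)],[np.linalg.norm(m) for m in (a-b,d-c,a-d,b-c)])
for l in ['cup','slim_tube','oblong_tin','narrow_holder','oblong_holder','wide_holder']:
    print(l,[(w('scene',e['at']).round(3).tolist(),round(e['conf'],2)) for e in r.spot_point(l,'scene')][:2])
```

```text
wide [ 0.6473 -0.0795  0.012 ]
nar [0.6406 0.0094 0.012 ]
obl [0.6334 0.0986 0.012 ]
cup [0.4325 0.0612 0.042 ]
tin [ 0.442  -0.0926  0.036 ]
tube [0.5654 0.2971 0.075 ]
[np.float64(81.19689055105306), np.float64(80.65346962414964), np.float64(-8.664260978822918), np.float64(-10.531047963179315)] [np.float64(0.06299901705805168), np.float64(0.06193165525933097), np.float64(0.0322923315847567), np.float64(0.03289457574587946)]
cup [([0.434, 0.059, 0.002], 0.68)]
slim_tube [([0.565, 0.294, 0.002], 0.9)]
oblong_tin [([0.44, -0.089, -0.0], 0.68)]
narrow_holder [([0.637, 0.015, 0.005], 0.85)]
oblong_holder [([0.633, 0.102, 0.002], 0.64)]
wide_holder [([0.569, 0.292, 0.0], 0.51)]
```

arm_command --xyz '[[0.266,0.507,0],[0.266,0.507,0],[0.266,0.507,0],[0.266,0.507,0],[0.266,0.507,0],[0.266,0.507,0],[0.266,0.507,0],[0.266,0.507,0],[0.266,0.507,0],[0.266,0.507,0],[0.266,0.507,0],[0.266,0.507,0],[0.266,0.507,0],[0.266,0.507,0],[0.266,0.507,0],[0.266,0.507,0],[0.266,0.507,-0.03],[0.266,0.507,-0.06],[0.266,0.507,-0.08],[0.266,0.507,-0.08]]' --rot '[[0,0,1.127],[0,0,1.127],[0,0,1.127],[0,0,1.127],[0,0,1.127],[0,0,1.127],[0,0,1.127],[0,0,1.127],[0,0,1.127],[0,0,1.127],[0,0,1.127],[0,0,1.127],[0,0,1.127],[0,0,1.127],[0,0,1.127],[0,0,1.127],[0,0,1.127],[0,0,1.127],[0,0,1.127],[0,0,1.127]]' --grip 1

```text
time: 2.57
ee_pos: [0.4386, -0.0937, 0.1129]
eef_rot: [0.762, 0.648, -0.002, -0.002]
ft_force: [-0.7, 1.1, -0.0]
width: 0.0867
grip_force: 0.0
```

arm_command --xyz '[[0,0,-0.03],[0,0,-0.06],[0,0,-0.085],[0,0,-0.103],[0,0,-0.103],[0,0,-0.103],[0,0,-0.103],[0,0,-0.103]]' --rot '[[0,0,0],[0,0,0],[0,0,0],[0,0,0],[0,0,0],[0,0,0],[0,0,0],[0,0,0]]'

```text
time: 3.23
ee_pos: [0.4429, -0.0935, 0.0153]
eef_rot: [0.761, 0.648, 0.001, 0.001]
ft_force: [0.4, -0.8, 0.9]
width: 0.0872
grip_force: 0.0
```

arm_command --xyz '[[0,0,0],[0,0,0],[0,0,0],[0,0,0],[0,0,0],[0,0,0],[0,0,0],[0,0,0],[0,0,0],[0,0,0],[0,0,0],[0,0,0],[0,0,0],[0,0,0]]' --rot '[[0,0,0],[0,0,0],[0,0,0],[0,0,0],[0,0,0],[0,0,0],[0,0,0],[0,0,0],[0,0,0],[0,0,0],[0,0,0],[0,0,0],[0,0,0],[0,0,0]]' --grip 0.2 --squeeze 25

```text
time: 4.4
ee_pos: [0.4416, -0.0928, 0.0135]
eef_rot: [0.761, 0.649, 0.0, 0.0]
ft_force: [-0.1, 0.9, -0.7]
width: 0.018
grip_force: 0.0
```

Run:
```python
from h import *
s=r.read_state();print(s['ee_pos'],s['eef_rot'],s['width'],s['grip_force'])
a=shot('top','t1.png')[255:345,310:430];b=shot('scene','s1.png')[130:250,260:420]
f=lambda x:cv2.resize(x,(400,300),interpolation=cv2.INTER_CUBIC)
cv2.imwrite('pics/z1.png',np.hstack([f(a),f(b)])[:,:,::-1])
```

```text
[ 0.44164172 -0.09282607  0.01348148] [7.61011485e-01 6.48738404e-01 4.56161893e-05 3.55168811e-05] 0.01804828452189288 0.0
```

View pics/z1.png

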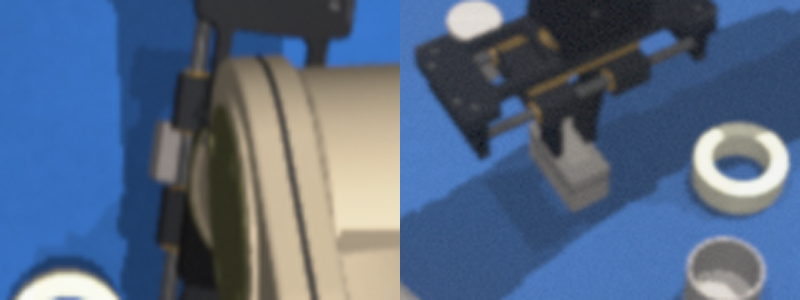

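Run:
```python
from h import *
im=cv2.imread('pics/s1.png')
cv2.imwrite('pics/z2.png',cv2.resize(im[165:225,295:375],(800,600),interpolation=cv2.INTER_CUBIC))
m=r.camera_model('scene');T=np.linalg.inv(np.array(m['T']))
for p in [(.4416,-.0928,0.0135),(.4416+.016,-.095,.0135),(.4416-.016,-.0902,.0135),(.4416,-.0928,.036)]:
    c=T[:3,:3]@p+T[:3,3];print((m['cx']+m['fx']*c[0]/-c[2]-295)*10,(m['cy']-m['fy']*c[1]/-c[2]-165)*10)
```

```text
313.9756080244706 290.9280222479316
239.21222368481324 327.5376822609135
389.4131198363374 255.9651485116092
313.66247937938226 212.87667143612907
```

View pics/z2.png

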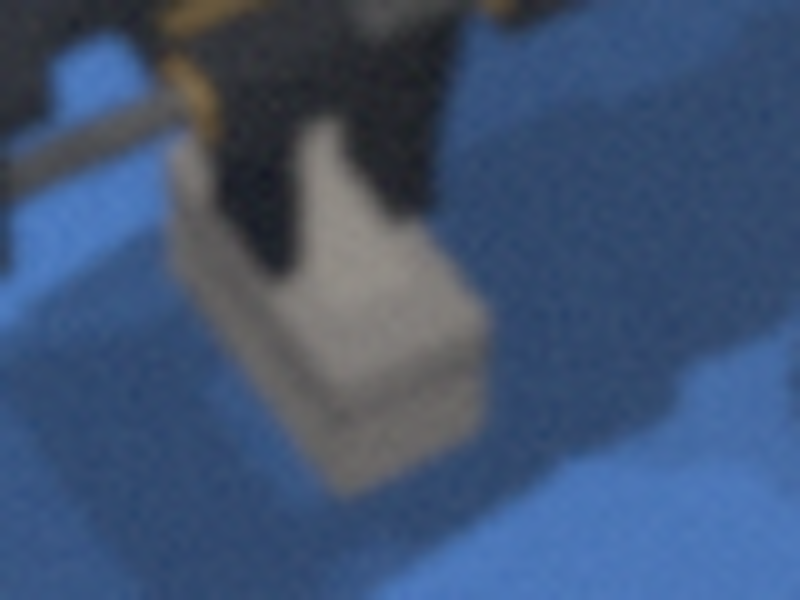

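arm_command --xyz '[[0,0,0],[0,0,0],[0,0,0],[0,0,0],[0,0,0],[0,0,0],[0,0,0],[0,0,0]]' --rot '[[0,0,0],[0,0,0],[0,0,0],[0,0,0],[0,0,0],[0,0,0],[0,0,0],[0,0,0]]' --grip 0.8

```text
time: 5.17
ee_pos: [0.4416, -0.0928, 0.0135]
eef_rot: [0.761, 0.649, 0.0, 0.0]
ft_force: [-0.5, -0.3, -0.1]
width: 0.0625
grip_force: 0.0
```

Run:
```python
from h import *
s=r.read_state();print(s['ee_pos'],s['width'],s['ft_force'])
im=shot('scene','s2.png')
cv2.imwrite('pics/z3.png',cv2.resize(im[145:235,275:395],(800,600),interpolation=cv2.INTER_CUBIC)[:,:,::-1])
m=r.camera_model('scene');T=np.linalg.inv(np.array(m['T']))
for z in (0,.0135,.0325):
  for d in (-.035,.035):
    p=np.array([.4416+d*.987,-.0928-d*.157,z])
    c=T[:3,:3]@p+T[:3,3];print(z,d,(m['cx']+m['fx']*c[0]/-c[2]-275)*6.667,(m['cy']-m['fy']*c[1]/-c[2]-145)*6.667)
```

```text
[ 0.44161475 -0.0928357   0.01348576] 0.06246004335003392 [-0.51177487 -0.27768997 -0.10192463]
0 -0.035 449.23096591720844 307.5086734886472
0 0.035 234.21232222771366 408.52525918715895
0.0135 -0.035 450.40268226440213 276.9884447109585
0.0135 0.035 232.74550956068893 378.63627433375586
0.0325 -0.035 452.10077955740405 232.7573319563166
0.0325 0.035 230.61847949851028 335.294155234016
```

View pics/z3.png

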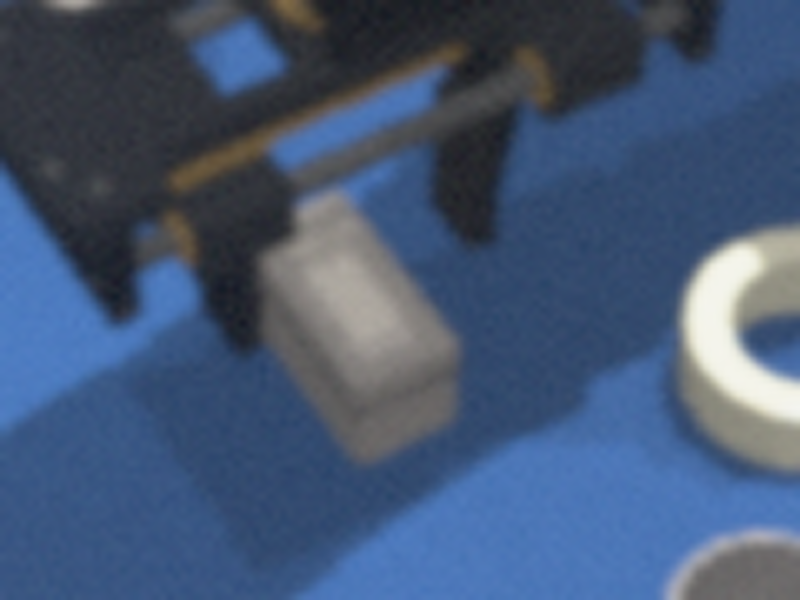

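arm_command --xyz '[[0,0,-0.004],[0,0,-0.008],[0,0,-0.012],[0,0,-0.012],[0,0,-0.012]]' --rot '[[0,0,0],[0,0,0],[0,0,0],[0,0,0],[0,0,0]]'

```text
time: 5.63
ee_pos: [0.4413, -0.0927, 0.0011]
eef_rot: [0.761, 0.649, -0.0, -0.0]
ft_force: [-0.2, -0.3, 0.4]
width: 0.0699
grip_force: 0.0
```

Run:
```python
from h import *
s=r.read_state();print(s['ee_pos'],s['width'],s['ft_force'])
im=shot('scene','s3.png')
cv2.imwrite('pics/z4.png',cv2.resize(im[145:235,275:395],(800,600),interpolation=cv2.INTER_CUBIC)[:,:,::-1])
```

```text
[ 0.44132109 -0.09269177  0.0010736 ] 0.06994271616252921 [-0.22720237 -0.31635642  0.37854022]
```

View pics/z4.png

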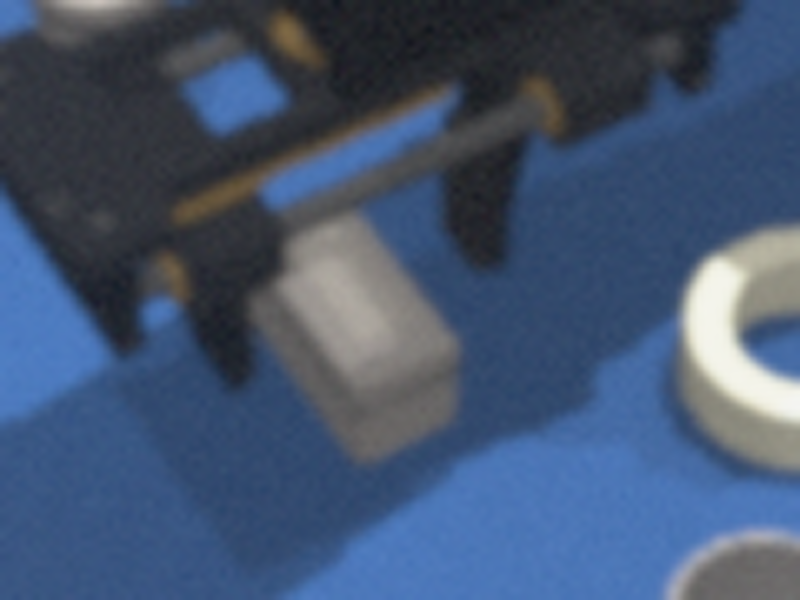

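arm_command --xyz '[[0,0,-0.004],[0,0,-0.008],[0,0,-0.01],[0,0,-0.01],[0,0,-0.01]]' --rot '[[0,0,0],[0,0,0],[0,0,0],[0,0,0],[0,0,0]]'

```text
time: 6.1
ee_pos: [0.4415, -0.0927, -0.0087]
eef_rot: [0.761, 0.649, -0.0, -0.0]
ft_force: [0.0, -0.7, 0.6]
width: 0.0696
grip_force: 0.0
```

arm_command --xyz '[[0,0,0],[0,0,0],[0,0,0],[0,0,0],[0,0,0],[0,0,0],[0,0,0],[0,0,0],[0,0,0],[0,0,0],[0,0,0],[0,0,0]]' --rot '[[0,0,0],[0,0,0],[0,0,0],[0,0,0],[0,0,0],[0,0,0],[0,0,0],[0,0,0],[0,0,0],[0,0,0],[0,0,0],[0,0,0]]' --grip 0.2

```text
time: 7.1
ee_pos: [0.4417, -0.0929, -0.0084]
eef_rot: [0.761, 0.649, 0.0, 0.0]
ft_force: [0.6, 0.0, 0.6]
width: 0.0314
grip_force: 25.0
```

arm_command --xyz '[[0,0,0.03],[0,0,0.06],[0.02,0.02,0.08],[0.05,0.05,0.08],[0.08,0.08,0.08],[0.11,0.11,0.08],[0.14,0.14,0.08],[0.17,0.17,0.08],[0.1925,0.192,0.08],[0.1925,0.192,0.08],[0.1925,0.192,0.08],[0.1925,0.192,0.08]]' --rot '[[0,0,0],[0,0,0],[0,0,0],[0,0,0.1],[0,0,0.2],[0,0,0.239],[0,0,0.239],[0,0,0.239],[0,0,0.239],[0,0,0.239],[0,0,0.239],[0,0,0.239]]'

```text
time: 8.1
ee_pos: [0.6334, 0.0987, 0.0706]
eef_rot: [0.678, 0.735, -0.001, -0.0]
ft_force: [-0.3, -0.5, -1.4]
width: 0.0318
grip_force: 25.0
```

Run:
```python
from h import *
s=r.read_state();print(s['ee_pos'],s['eef_rot'],s['width'],s['ft_force'])
im=shot('scene','s4.png')
cv2.imwrite('pics/z5.png',cv2.resize(im[200:380,180:420],(800,600),interpolation=cv2.INTER_CUBIC)[:,:,::-1])
```

```text
[0.63341192 0.09869241 0.0706376 ] [ 6.78209053e-01  7.34868537e-01 -7.32938714e-04 -4.21002518e-04] 0.03178151746985366 [-0.30726786 -0.46912649 -1.40002776]
```

View pics/z5.png

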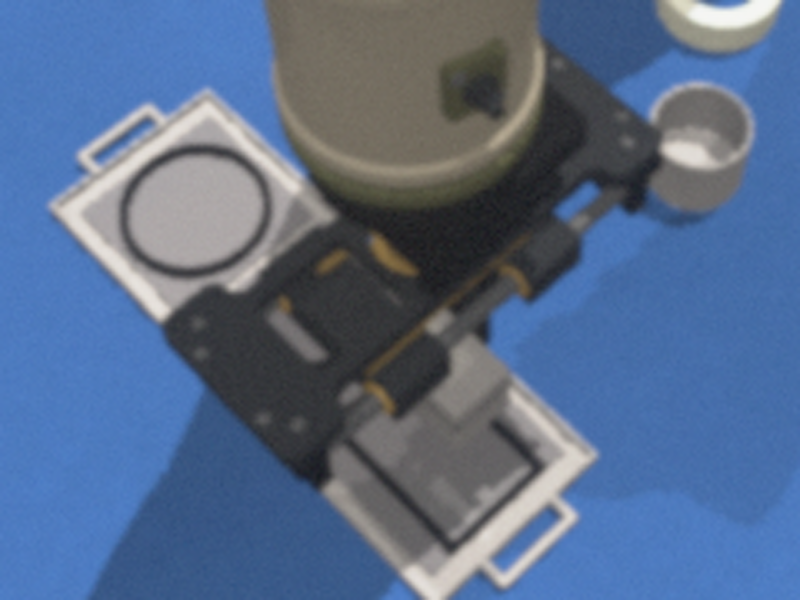

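Tin is held over the oblong holder (zoomed at about (465,385)) and aligned. Lowering.

arm_command --xyz '[[0,0,-0.03],[0,0,-0.055],[0,0,-0.065],[0,0,-0.07],[0,0,-0.073],[0,0,-0.0735],[0,0,-0.0735],[0,0,-0.0735]]' --rot '[[0,0,0],[0,0,0],[0,0,0],[0,0,0],[0,0,0],[0,0,0],[0,0,0],[0,0,0]]'

```text
time: 8.82
ee_pos: [0.6349, 0.0993, -0.0007]
eef_rot: [0.678, 0.735, 0.001, 0.001]
ft_force: [-0.4, -0.7, -2.1]
width: 0.0319
grip_force: 25.0
```

arm_command --xyz '[[0,0,-0.001],[0,0,-0.001],[0,0,-0.001]]' --rot '[[0,0,0],[0,0,0],[0,0,0]]'

```text
time: 9.07
ee_pos: [0.6346, 0.0993, -0.0024]
eef_rot: [0.678, 0.735, 0.0, 0.0]
ft_force: [0.1, 0.1, 2.7]
width: 0.0319
grip_force: 25.0
```

arm_command --xyz '[[0,0,0],[0,0,0],[0,0,0],[0,0,0],[0,0,0],[0,0,0],[0,0,0.02],[0,0,0.05],[0,0,0.08],[0,0,0.11],[0,0,0.11],[0,0,0.11]]' --rot '[[0,0,0],[0,0,0],[0,0,0],[0,0,0],[0,0,0],[0,0,0],[0,0,0],[0,0,0],[0,0,0],[0,0,0],[0,0,0],[0,0,0]]' --grip 0.6

```text
time: 10.07
ee_pos: [0.6353, 0.0995, 0.1089]
eef_rot: [0.678, 0.735, 0.001, 0.001]
ft_force: [-1.1, -1.0, -0.6]
width: 0.0526
grip_force: 0.0
```

arm_command --xyz '[[-0.201,-0.0385,0],[-0.201,-0.0385,0],[-0.201,-0.0385,0],[-0.201,-0.0385,0],[-0.201,-0.0385,0],[-0.201,-0.0385,0],[-0.201,-0.0385,0],[-0.201,-0.0385,0],[-0.201,-0.0385,0],[-0.201,-0.0385,-0.03],[-0.201,-0.0385,-0.06],[-0.201,-0.0385,-0.08],[-0.201,-0.0385,-0.1],[-0.201,-0.0385,-0.114],[-0.201,-0.0385,-0.114],[-0.201,-0.0385,-0.114],[-0.201,-0.0385,-0.114]]' --rot '[[0,0,0],[0,0,0],[0,0,0],[0,0,0],[0,0,0],[0,0,0],[0,0,0],[0,0,0],[0,0,0],[0,0,0],[0,0,0],[0,0,0],[0,0,0],[0,0,0],[0,0,0],[0,0,0],[0,0,0]]' --grip 0.9

```text
time: 11.48
ee_pos: [0.4339, 0.0614, -0.0065]
eef_rot: [0.678, 0.735, 0.001, -0.0]
ft_force: [0.5, -0.5, 1.2]
width: 0.0784
grip_force: 0.0
```

arm_command --xyz '[[0,0,0],[0,0,0],[0,0,0],[0,0,0],[0,0,0],[0,0,0],[0,0,0],[0,0,0],[0,0,0],[0,0,0]]' --rot '[[0,0,0],[0,0,0],[0,0,0],[0,0,0],[0,0,0],[0,0,0],[0,0,0],[0,0,0],[0,0,0],[0,0,0]]' --grip 0.4

```text
time: 12.32
ee_pos: [0.4333, 0.0606, -0.0068]
eef_rot: [0.678, 0.735, 0.0, 0.0]
ft_force: [-1.1, -1.0, 6.3]
width: 0.0511
grip_force: 25.0
```

arm_command --xyz '[[0,0,0.03],[0,0,0.06],[0.02,-0.013,0.08],[0.05,-0.033,0.08],[0.08,-0.052,0.08],[0.11,-0.072,0.08],[0.14,-0.091,0.08],[0.17,-0.111,0.08],[0.2,-0.13,0.08],[0.215,-0.14,0.08],[0.215,-0.14,0.08],[0.215,-0.14,0.08],[0.215,-0.14,0.05],[0.215,-0.14,0.025],[0.215,-0.14,0.015],[0.215,-0.14,0.01],[0.215,-0.14,0.007],[0.215,-0.14,0.0055],[0.215,-0.14,0.0055],[0.215,-0.14,0.0055]]' --rot '[[0,0,0],[0,0,0],[0,0,0],[0,0,0],[0,0,0],[0,0,0],[0,0,0],[0,0,0],[0,0,0],[0,0,0],[0,0,0],[0,0,0],[0,0,0],[0,0,0],[0,0,0],[0,0,0],[0,0,0],[0,0,0],[0,0,0],[0,0,0]]'

```text
time: 13.98
ee_pos: [0.6489, -0.0793, -0.0003]
eef_rot: [0.678, 0.735, 0.001, 0.001]
ft_force: [0.3, 0.3, -0.5]
width: 0.0507
grip_force: 25.0
```

arm_command --xyz '[[0,0,0],[0,0,0],[0,0,0],[0,0,0],[0,0,0],[0,0,0],[0,0,0.02],[0,0,0.05],[0,0,0.08],[0,0,0.12],[0,0,0.15],[0,0,0.15],[0,0,0.15]]' --rot '[[0,0,0],[0,0,0],[0,0,0],[0,0,0],[0,0,0],[0,0,0],[0,0,0],[0,0,0],[0,0,0],[0,0,0],[0,0,0],[0,0,0],[0,0,0]]' --grip 0.85

```text
time: 15.07
ee_pos: [0.6493, -0.0792, 0.1505]
eef_rot: [0.678, 0.735, 0.001, 0.002]
ft_force: [-0.1, -0.8, -0.1]
width: 0.0735
grip_force: 0.0
```

arm_command --xyz '[[-0.083,0.376,0],[-0.083,0.376,0],[-0.083,0.376,0],[-0.083,0.376,0],[-0.083,0.376,0],[-0.083,0.376,0],[-0.083,0.376,0],[-0.083,0.376,0],[-0.083,0.376,0],[-0.083,0.376,0],[-0.083,0.376,0],[-0.083,0.376,0],[-0.083,0.376,0],[-0.083,0.376,-0.03],[-0.083,0.376,-0.06],[-0.083,0.376,-0.09],[-0.083,0.376,-0.12],[-0.083,0.376,-0.138],[-0.083,0.376,-0.138],[-0.083,0.376,-0.138]]' --rot '[[0,0,0],[0,0,0],[0,0,0],[0,0,0],[0,0,0],[0,0,0],[0,0,0],[0,0,0],[0,0,0],[0,0,0],[0,0,0],[0,0,0],[0,0,0],[0,0,0],[0,0,0],[0,0,0],[0,0,0],[0,0,0],[0,0,0],[0,0,0]]'

```text
time: 16.73
ee_pos: [0.5653, 0.2949, 0.0099]
eef_rot: [0.679, 0.734, -0.001, -0.0]
ft_force: [0.5, 0.2, 1.1]
width: 0.0739
grip_force: 0.0
```

arm_command --xyz '[[0,0,0],[0,0,0],[0,0,0],[0,0,0],[0,0,0],[0,0,0],[0,0,0],[0,0,0],[0,0,0],[0,0,0],[0,0,0],[0,0,0]]' --rot '[[0,0,0],[0,0,0],[0,0,0],[0,0,0],[0,0,0],[0,0,0],[0,0,0],[0,0,0],[0,0,0],[0,0,0],[0,0,0],[0,0,0]]' --grip 0.1

```text
time: 17.73
ee_pos: [0.5651, 0.2966, 0.0104]
eef_rot: [0.678, 0.735, -0.0, -0.0]
ft_force: [-0.7, -0.5, -0.7]
width: 0.0244
grip_force: 25.0
```

arm_command --xyz '[[0,0,0.03],[0,0,0.06],[0,0,0.09],[0,0,0.12],[0.008,-0.03,0.12],[0.016,-0.06,0.12],[0.024,-0.09,0.12],[0.032,-0.12,0.12],[0.04,-0.15,0.12],[0.048,-0.18,0.12],[0.056,-0.21,0.12],[0.064,-0.24,0.12],[0.072,-0.27,0.12],[0.0755,-0.286,0.12],[0.0755,-0.286,0.12],[0.0755,-0.286,0.12],[0.0755,-0.286,0.12]]' --rot '[[0,0,0],[0,0,0],[0,0,0],[0,0,0],[0,0,0],[0,0,0],[0,0,0],[0,0,0],[0,0,0],[0,0,0],[0,0,0],[0,0,0],[0,0,0],[0,0,0],[0,0,0],[0,0,0],[0,0,0]]'

```text
time: 19.15
ee_pos: [0.6403, 0.0119, 0.1304]
eef_rot: [0.678, 0.735, 0.0, -0.0]
ft_force: [-0.4, -0.4, -1.3]
width: 0.0242
grip_force: 25.0
```

Run:
```python
from h import *
s=r.read_state();print(s['ee_pos'],s['width'],s['ft_force'])
im=shot('scene','s5.png')
cv2.imwrite('pics/z6.png',cv2.resize(im[200:380,180:420],(800,600),interpolation=cv2.INTER_CUBIC)[:,:,::-1])
```

```text
[0.64030775 0.01192077 0.13043886] 0.02421010298701378 [-0.40728458 -0.41557538 -1.25632482]
```

View pics/z6.png

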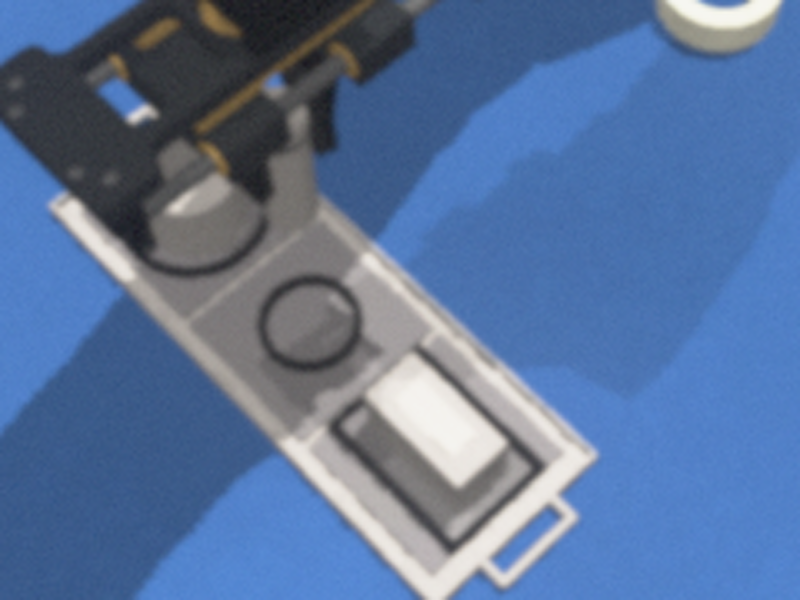

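arm_command --xyz '[[0,0,-0.03],[0,0,-0.06],[0,0,-0.085],[0,0,-0.1],[0,0,-0.107],[0,0,-0.111],[0,0,-0.114],[0,0,-0.1145],[0,0,-0.1145],[0,0,-0.1145]]' --rot '[[0,0,0],[0,0,0],[0,0,0],[0,0,0],[0,0,0],[0,0,0],[0,0,0],[0,0,0],[0,0,0],[0,0,0]]'

```text
time: 20.03
ee_pos: [0.6413, 0.0107, 0.0171]
eef_rot: [0.678, 0.735, 0.001, 0.001]
ft_force: [1.1, -0.0, -0.8]
width: 0.0242
grip_force: 25.0
```

arm_command --xyz '[[0,0,0],[0,0,0],[0,0,0],[0,0,0],[0,0,0],[0,0,0],[0,0,0.02],[0,0,0.05],[0,0,0.08],[0,0,0.12],[0,0,0.15],[-0.04,-0.03,0.15],[-0.08,-0.06,0.15],[-0.12,-0.09,0.15],[-0.15,-0.12,0.15],[-0.18,-0.16,0.15],[-0.2,-0.2,0.15],[-0.2,-0.2,0.15],[-0.2,-0.2,0.15]]' --rot '[[0,0,0],[0,0,0],[0,0,0],[0,0,0],[0,0,0],[0,0,0],[0,0,0],[0,0,0],[0,0,0],[0,0,0],[0,0,0],[0,0,0],[0,0,0],[0,0,0],[0,0,0],[0,0,0],[0,0,0],[0,0,0],[0,0,0]]' --grip 0.6

```text
time: 21.62
ee_pos: [0.4364, -0.1963, 0.1659]
eef_rot: [0.682, 0.732, -0.002, 0.0]
ft_force: [1.6, -1.2, -0.3]
width: 0.0524
grip_force: 0.0
```

Run:
```python
from h import *
im=shot('scene','s6.png');b=shot('top','t6.png')
f=lambda x:cv2.resize(x,(400,300),interpolation=cv2.INTER_CUBIC)
cv2.imwrite('pics/z7.png',np.vstack([np.hstack([f(im[220:370,190:390]),f(b[130:265,225:405])]),cv2.resize(im,(800,600))[0:300]])[:,:,::-1])
for l in ['cup','slim_tube','oblong_tin','lidded_pot','fat_canister','square_tin']:
  for c in ['scene','top']:
    print(l,c,[(w(c,e['at']).round(3).tolist(),round(e['conf'],2)) for e in r.spot_point(l,c)][:2])
```

```text
cup scene [([0.651, -0.078, 0.004], 0.95)]
cup top [([0.65, -0.076, 0.011], 0.57)]
slim_tube scene [([0.643, 0.008, 0.002], 0.71)]
slim_tube top [([0.644, 0.01, 0.007], 0.7)]
oblong_tin scene [([0.632, 0.103, 0.005], 0.9)]
oblong_tin top [([0.637, 0.1, 0.009], 0.79)]
lidded_pot scene [([0.457, 0.253, 0.0], 0.83)]
lidded_pot top [([0.46, 0.252, -0.001], 0.63)]
fat_canister scene [([0.43, -0.216, -0.001], 0.59), ([0.648, -0.077, 0.007], 0.41)]
fat_canister top [([0.431, -0.227, 0.006], 0.7)]
square_tin scene [([0.54, -0.326, 0.003], 0.59)]
square_tin top [([0.536, -0.328, -0.0], 0.58)]
```

View pics/z7.png

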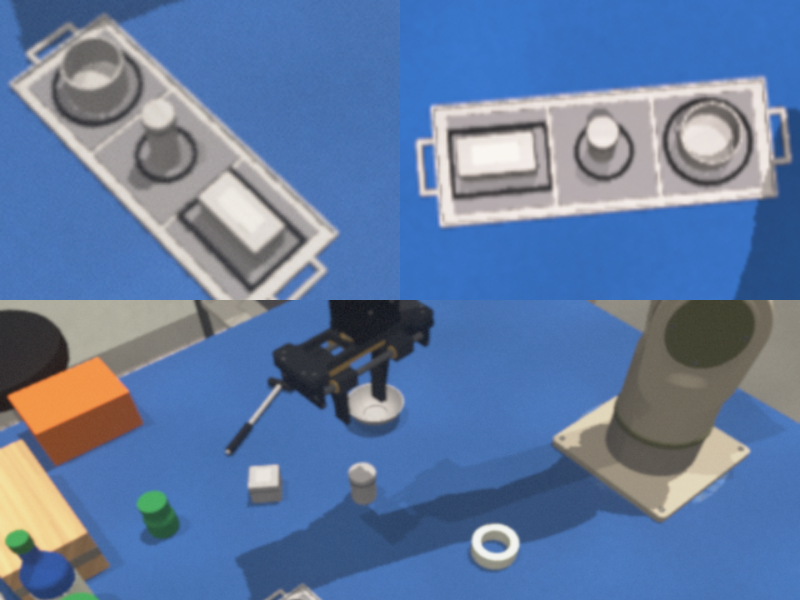

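All three pieces stand upright inside their rims, at about (90,80), (160,135) and (240,210) in the zoomed scene view. The look-alikes are where they were and the gripper is clear, so I'm handing in.

```bash
python3 -c "
from bench import r
print(r.close_job())"
```

```text
the job is handed in; nothing more can be done
None
```

I handed the job in with the cup, slim tube and oblong tin upright in their holders, each measured within about 5 mm of its holder's centre, and the look-alikes standing where they started; the hand-in returned no verdict.

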